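Find the loose bolt on the gas block and hold its cap open

TASK

One of the three bolts on the drinks-line gas block has come loose: tap each of the three on its head from above, one after the other from the robot's left to its right, firmly enough that the loose one sinks. Then take the knob of the hinged cap around the bolt that sank, lift that cap open to at least 45 degrees and keep holding it there so that a colleague can get at the bolt: the program finishes while the gripper is holding the cap up, not letting go. Leave the other two caps shut and the things standing about where they are.

Things in the scene. Friction and masses are not known exactly. Their poses are not given: they have to be found in the camera images.
- block: Aluminium gas block fixed to the bench, 240 (its y) x 75 (its x, -30 to +45) x 60 mm high. Origin on the bench under the middle bolt; +x points away from the robot, +y to its left, turned at most 0.4 rad. Three bolts in a row along its y at +75, 0, -75, each poking up through the window of its own hinged cap.
- bolt_1: The left (robot's left, +y of the block) steel bolt, at block x 0, y 75 (mm): hex flange 25 across corners, 8 high, with a round stud 16 in diameter on it. Origin on its axis at the flange's underside, 70 above the bench before tapping; z up. The stud's flat top is 26 above the origin: 96 above the bench, or 88 once a loose bolt is tapped down. All three look alike; which is loose differs each time.
- slide_1 (a joint): How far the left (robot's left, +y of the block) bolt has sunk, m. 0 at the start. Two bolts are tight and do not give (under 0.0015); the loose one sinks under a push of about 3 to 6 N straight down, to a stop at 0.008, and stays down.
- cap_1: The left (robot's left, +y of the block) bolt's hinged cap, dark steel: flat frame 68 x 48 x 6 mm around the bolt, top 68 above the bench, with a 12-wide neck on towards the robot to a black knob. Origin on the hinge axis (block x +32, y 75, z 65), which runs along the block's y. The frame begins 32 from the knob's centre. About 0.12 kg; swings freely and falls shut from any angle.
- cap_1_knob (a point): Centre of the left (robot's left, +y of the block) cap's knob: a black disc on edge, 22 mm in diameter, 16 thick along the block's y. Pinch its flat sides from above, across the block's y; it can pivot between fingers. 100 from the hinge axis; shut, at block x -68, y 75, 70 above the bench, ahead of the block's front face, free space below.
- hinge_1 (a joint): Opening angle of the left (robot's left, +y of the block) cap, rad: 0 shut, grows as the knob end is lifted up and over away from the robot; stop at 1.3.
- bolt_2: The middle steel bolt, at block x 0, y 0 (mm): hex flange 25 across corners, 8 high, with a round stud 16 in diameter on it. Origin on its axis at the flange's underside, 70 above the bench before tapping; z up. The stud's flat top is 26 above the origin: 96 above the bench, or 88 once a loose bolt is tapped down. All three look alike; which is loose differs each time.
- slide_2 (a joint): How far the middle bolt has sunk, m. 0 at the start. Two bolts are tight and do not give (under 0.0015); the loose one sinks under a push of about 3 to 6 N straight down, to a stop at 0.008, and stays down.
- cap_2: The middle bolt's hinged cap, dark steel: flat frame 68 x 48 x 6 mm around the bolt, top 68 above the bench, with a 12-wide neck on towards the robot to a black knob. Origin on the hinge axis (block x +32, y 0, z 65), which runs along the block's y. The frame begins 32 from the knob's centre. About 0.12 kg; swings freely and falls shut from any angle.
- cap_2_knob (a point): Centre of the middle cap's knob: a black disc on edge, 22 mm in diameter, 16 thick along the block's y. Pinch its flat sides from above, across the block's y; it can pivot between fingers. 100 from the hinge axis; shut, at block x -68, y 0, 70 above the bench, ahead of the block's front face, free space below.
- hinge_2 (a joint): Opening angle of the middle cap, rad: 0 shut, grows as the knob end is lifted up and over away from the robot; stop at 1.3.
- bolt_3: The right steel bolt, at block x 0, y -75 (mm): hex flange 25 across corners, 8 high, with a round stud 16 in diameter on it. Origin on its axis at the flange's underside, 70 above the bench before tapping; z up. The stud's flat top is 26 above the origin: 96 above the bench, or 88 once a loose bolt is tapped down. All three look alike; which is loose differs each time.
- slide_3 (a joint): How far the right bolt has sunk, m. 0 at the start. Two bolts are tight and do not give (under 0.0015); the loose one sinks under a push of about 3 to 6 N straight down, to a stop at 0.008, and stays down.
- cap_3: The right bolt's hinged cap, dark steel: flat frame 68 x 48 x 6 mm around the bolt, top 68 above the bench, with a 12-wide neck on towards the robot to a black knob. Origin on the hinge axis (block x +32, y -75, z 65), which runs along the block's y. The frame begins 32 from the knob's centre. About 0.12 kg; swings freely and falls shut from any angle.
- cap_3_knob (a point): Centre of the right cap's knob: a black disc on edge, 22 mm in diameter, 16 thick along the block's y. Pinch its flat sides from above, across the block's y; it can pivot between fingers. 100 from the hinge axis; shut, at block x -68, y -75, 70 above the bench, ahead of the block's front face, free space below.
- hinge_3 (a joint): Opening angle of the right cap, rad: 0 shut, grows as the knob end is lifted up and over away from the robot; stop at 1.3.
- spanner: Bystander to leave alone: an open-ended steel spanner about 170 mm long lying flat in front of the block, along the block's y. Origin near its middle on the underside.
- seal: Bystander to leave alone: a black rubber sealing ring, 36 outside, 8 high, lying under the front of the caps (mm). Origin at the centre of its underside.
- coupling: Bystander to leave alone: a stepped brass pipe coupling, 34 wide and 34 high, standing in front of the block (mm). Origin at the centre of its underside.
- bottle: Bystander to leave alone: a closed green glass bottle, 60 wide, 170 high, standing beyond the block's left end (mm). Origin at the centre of its underside.
- can: Bystander to leave alone: a plain drinks can, 66 wide, 115 high, standing behind the block (mm). Origin at the centre of its underside.
- glass: Bystander to leave alone: a clear tumbler, 72 wide, 100 high, standing beyond the block's right end (mm). Origin at the centre of its underside.
- tap_grip: Bystander to leave alone: a turned dark wooden tap handle, 38 wide, 85 high, standing behind the block (mm). Origin at the centre of its underside.

How it is judged:
On the way, in this order (a step that is already met when the one before it is completed fails the run):
1. the left bolt is tapped (contact force between any of the fingers, the arm and bolt_1 above 1 N).
2. the middle bolt is tapped (contact force between any of the fingers, the arm and bolt_2 above 1 N).
3. the right bolt is tapped (contact force between any of the fingers, the arm and bolt_3 above 1 N).
At the end, for the whole second after the job is handed in: One bolt, the loose one, is down by more than 5 mm; its cap is open by more than 0.7 rad (40 degrees), still (under 0.2 rad/s), and carried by the fingers (more than 0.2 N between them and the cap); the other two caps are shut (under 0.15 rad) (((value of joint slide_1 above 0.005 m and value of joint hinge_1 above 0.7 rad and velocity of joint hinge_1 between -0.2 and 0.2 rad/s and contact force between the fingers and cap_1 above 0.2 N and value of joint each of hinge_2, hinge_3 below 0.15 rad) or (value of joint slide_2 above 0.005 m and value of joint hinge_2 above 0.7 rad and velocity of joint hinge_2 between -0.2 and 0.2 rad/s and contact force between the fingers and cap_2 above 0.2 N and value of joint each of hinge_1, hinge_3 below 0.15 rad) or (value of joint slide_3 above 0.005 m and value of joint hinge_3 above 0.7 rad and velocity of joint hinge_3 between -0.2 and 0.2 rad/s and contact force between the fingers and cap_3 above 0.2 N and value of joint each of hinge_1, hinge_2 below 0.15 rad))); the arm keeps its last pose, push and grip.
It fails at once if a cap is lifted (over 0.3 rad) although its bolt has not been found loose by tapping ((value of joint hinge_1 above 0.3 rad and value of joint slide_1 below 0.004 m) or (value of joint hinge_2 above 0.3 rad and value of joint slide_2 below 0.004 m) or (value of joint hinge_3 above 0.3 rad and value of joint slide_3 below 0.004 m)).
It fails at once if a bystander is pushed away by more than 30 mm or knocked over (distance of any of spanner, seal, coupling, bottle, can, glass, tap_grip from where it was at the start of the episode above 0.03 m or angle between any of coupling, bottle, can, glass, tap_grip's own z axis and vertical above 0.5 rad).
It also fails if it takes over 51 s, if anything falls off the work surface, if the arm or the gripper's body presses on something with over 40 N, if the wrist force passes 120 N, or if a joint passes its speed limit or range.

ROBOT

A 7-joint arm with a two-finger parallel gripper is mounted at the origin on the work surface. World frame = base frame: x ahead of the robot, y to its left, z up, the work surface at z = 0. Lengths are in m, angles in rad, forces in N, time in s.
With the tool pointing down it reaches from about 0.35 to 0.9 m from the base axis. Payload 8.1 kg.
Tool frame: the origin (TCP) lies at the centre of the arm's flange, where the gripper is bolted on; the fingertips stand 178 mm ahead of it and the grasp point (between the pads) lies 159 mm ahead of it; z points along the fingers, y is the line along which they close (so a half turn about z gives the same grasp; the last joint's range is limited). The gripper opens to 92 mm and grips with 3 to 60 N. Pads are 19 mm wide; open, the fingers measure 130 mm over their backs; the gripper's body (75 mm by 190 mm) begins 47 mm behind the grasp point.
Start: joints at [1.052, 0.434, 0.025, 1.573, -0.012, 1.134, -0.075], TCP at [0.252, -0.572, 0.405] pointing down, gripper open.
Joint ranges: [-2.62, 2.62], [-0.44, 2.09], [-1.27, 1.32], [0.08, 2.57], [-1.32, 4.46], [0.12, 2], [-2.74, 2.74]. Speed limits (rad/s): [2.22, 2.22, 3.01, 3.01, 3.14, 3.14, 3.14].

INTERFACE

Orientations are given as a rotation vector (axis times angle).
In Python, from cell import arm gives the robot as it stands. The module is installed in compiled form; this text tells all that it offers.
- The arm moves only by the shell command python3 -m inch 'ROWS' [FORCE]. ROWS is text: rows parted by semicolons, each of 5 numbers parted by spaces: the shift along the tool's x, y, z in m, then the turn about the tool's z in rad, then the finger opening in m, from 0 to 0.0918. In form: x y z roll fingers; .... A call has 1 to 5 rows; each row is the pose to reach, as a shift and turn from the pose commanded when the call began, along the tool's axes at that moment; what a row does not reach only later rows make up. A row lasts 1/10 s, in which the tool goes at most 50 mm and 8.59 degrees, less where a joint would pass 70% of its speed; a pose out of reach is approached as far as the arm can. A call with a gripper value outside its range is refused whole. The fingers move at their own pace and stop on an object; FORCE is the grip in N (left out, the last holds). Time passes only in rows, so rows that repeat a pose let the fingers close. It gives the time, the measured TCP pose, the force, the opening and the grip force at its end, in the units of the state.
- arm.observe(): the state, without advancing time (a new reading comes with each control period).
- arm.get_image(name): name is "side" or "top"; returns the picture (420x560x3 uint8, red, green, blue); there is no depth.
- arm.get_calibration(name): a dict with "intrinsics" (3x3 intrinsics, pixels), "pose" (4x4, takes a point from camera to world coordinates). Camera axes: x right, y up, looking along -z (the intrinsics and any distortion apply to the point x, -y, -z); pixel columns grow to the right and rows downward; lengths in m; the calibration is good to about 2 mm. A picture is of the moment at which its call begins. get_calibration takes no time and is no camera call.
- arm.sign_off(): hands the job in; it is judged then, once.
Trained networks look in the newest picture that a camera, given by its name, has taken for a name from the list of things; names that differ only in an ending like _2 or _b are one class to them, and where a whole thing is asked for, a point or a joint stands for the part that bears it (a point fixed in the world has none). Each returns a list of dicts, best first, with "conf" (0 to 1); they miss things now and then, are a little off and sometimes report something else, mostly with a low value. They report only what shows in the picture. A call takes as long as a camera call.
- arm.look_for(camera, query): "point" ([row, column] in pixels, amid what is visible of it).
- arm.silhouettes(camera, query): "region" (420x560 bool, what is visible of it) and "point" ([row, column] in pixels, amid what is visible of it).
- arm.place_of(camera, query): "point" ([row, column] in pixels: a listed point, or the origin of a listed thing).
The state is a dict: "clock": time; "joints": joint angles; "dq": joint speeds; "joint_efforts": joint torques, N m; "position": TCP position; "ee_rot": TCP orientation; "force": force on the tool from outside, world axes, zero at the start; "ft_torque": the same for the moment, N m; "width": opening from 0.0 (shut) to 1.0 (fully open); "gripper_force": force on a finger pad.
Only numpy, scipy, OpenCV 4.12 (cv2) and the standard library are available. Lean on these libraries where they do the work, as an engineer would, in place of code of your own. Each camera call takes 0.05 s, during which the arm holds its last target. There are 200 camera calls.

## Working session

There is one attempt and no reset: what is moved stays moved. The work goes in short steps, Python scripts to look and compute and a shell command to move; the robot and the scene stay as the last step left them, time stands still between calls to the robot, and variables do not carry over. Pictures are saved under pics/ and viewed, at most 10 in all, crops included, and the job is handed in when it is done.

```bash
mkdir -p pics
cat > h.py <<'E'
import numpy as np, cv2
from cell import arm
from scipy.spatial.transform import Rotation as R
def ray(cam,p):
    c=arm.get_calibration(cam);K=np.array(c["intrinsics"]);T=np.array(c["pose"])
    d=np.linalg.inv(K)@[p[1],p[0],1]; d=T[:3,:3]@[d[0],-d[1],-d[2]]
    return T[:3,3],d
def at_z(cam,p,z):
    o,d=ray(cam,p); return o+d*(z-o[2])/d[2]
def proj(cam,X):
    c=arm.get_calibration(cam);K=np.array(c["intrinsics"]);T=np.array(c["pose"])
    q=T[:3,:3].T@(np.array(X)-T[:3,3]); q=K@[q[0],-q[1],-q[2]]; return q[:2][::-1]/q[2]
E
python3 - <<'E'
from h import *
s=arm.observe();print({k:np.round(v,3) for k,v in s.items()})
for c in("top","side"):
    im=arm.get_image(c);cv2.imwrite(f"pics/{c}0.png",im[:,:,::-1])
    print(c,np.round(arm.get_calibration(c)["pose"],3)[:3,3])
    for q,z in(("bolt_1",.07),("cap_1_knob",.07),("bottle",0),("can",0),("glass",0)):
        for r in arm.place_of(c,q)[:4]: print(c,q,np.round(r["conf"],2),np.round(r["point"]),np.round(at_z(c,r["point"],z),3))
E
```

```text
{'clock': np.float64(0.0), 'joints': array([ 1.052,  0.435,  0.025,  1.574, -0.012,  1.134, -0.075]), 'dq': array([-0.001,  0.001, -0.   , -0.001,  0.   ,  0.   ,  0.   ]), 'joint_efforts': array([-1.0000e-03, -6.6785e+01,  9.8400e-01, -3.1446e+01, -6.1000e-02,
        4.3000e-02,  0.0000e+00]), 'position': array([ 0.252, -0.572,  0.404]), 'ee_rot': array([-3.073e+00, -6.480e-01,  1.000e-03]), 'force': array([-0.176, -1.091,  0.156]), 'ft_torque': array([-0.03 , -0.007, -0.038]), 'gripper_force': np.float64(0.0), 'width': np.float64(0.998)}
top [0.475 0.065 0.984]
top bolt_1 0.61 [238. 290.] [0.537 0.037 0.07 ]
top bolt_1 0.6 [234. 258.] [0.545 0.106 0.07 ]
top bolt_1 0.5 [235. 328.] [ 0.544 -0.044  0.07 ]
top cap_1_knob 0.82 [265. 257.] [0.479 0.106 0.07 ]
top cap_1_knob 0.2 [220. 289.] [0.575 0.04  0.07 ]
top can 0.72 [176. 316.] [ 0.685 -0.027  0.   ]
top glass 0.74 [232. 392.] [ 0.555 -0.2    0.   ]
top glass 0.33 [305. 288.] [0.392 0.039 0.   ]
side [ 0.153 -0.429  0.678]
side bolt_1 0.68 [207. 249.] [0.547 0.11  0.07 ]
side bolt_1 0.63 [249. 298.] [ 0.543 -0.039  0.07 ]
side bolt_1 0.53 [227. 273.] [0.547 0.035 0.07 ]
side bolt_1 0.41 [250. 272.] [ 0.505 -0.009  0.07 ]
side cap_1_knob 0.71 [222. 220.] [0.476 0.113 0.07 ]
side cap_1_knob 0.7 [249. 299.] [ 0.545 -0.04   0.07 ]
side bottle 0.8 [187. 214.] [0.571 0.28  0.   ]
side can 0.82 [232. 338.] [ 0.687 -0.012  0.   ]
side glass 0.74 [327. 359.] [ 0.546 -0.198  0.   ]
```

View pics/top0.png

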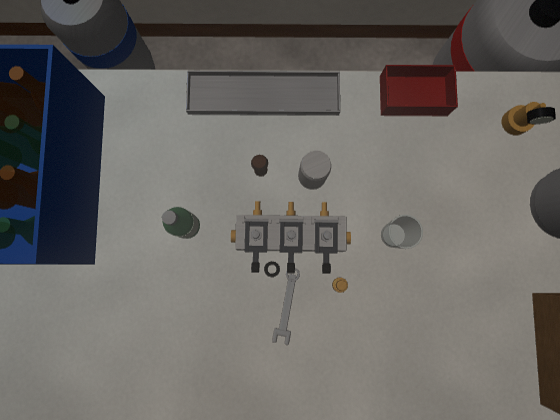

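View pics/side0.png

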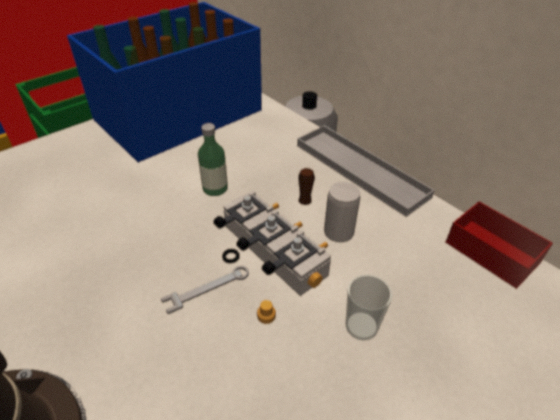

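The top view shows the block nearly square to the robot. Its studs are near (236,256), (237,290) and (237,325), and its knobs near (267,255), (268,291) and (268,326). The side view shows the same layout. I'll make one enlarged composite to get a precise fit.

Run:
```python
import cv2,numpy as np
a=cv2.imread("pics/top0.png")[200:285,225:360];b=cv2.imread("pics/side0.png")[185:295,205:340]
f=lambda x:cv2.resize(x,None,fx=5.9,fy=5.9,interpolation=cv2.INTER_CUBIC)[:,:796]
cv2.imwrite("pics/c1.png",cv2.convertScaleAbs(f(a),alpha=1.5));cv2.imwrite("pics/c2.png",cv2.convertScaleAbs(cv2.resize(b,None,fx=5.4,fy=5.4,interpolation=cv2.INTER_CUBIC),alpha=1.3))
```

```text
(no output)
```

View pics/c1.png

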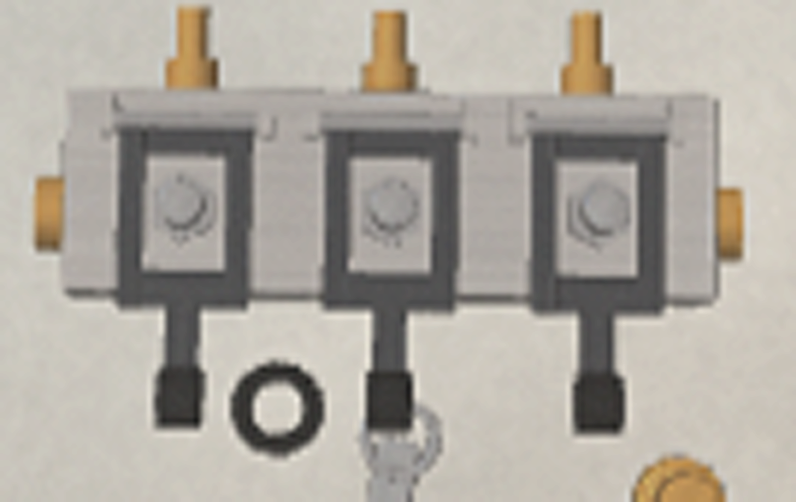

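View pics/c2.png

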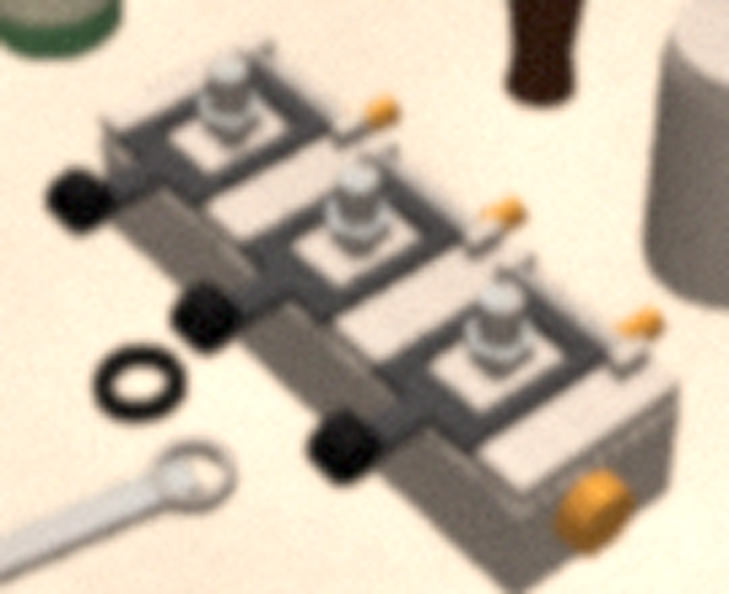

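The crops show the stud tops at crop-top (203,183), (207,392), (209,605) and the knobs at (398,180), (401,389), (404,599). In the side crop the stud tops are at (72,230), (179,361), (297,503). I'll fit the block pose from these.

```bash
cat > fit.py <<'E'
from h import *
from scipy.optimize import least_squares
t=lambda l:[np.array(p)/5.9+[200,225] for p in l]; s=lambda l:[np.array(p)/5.4+[185,205] for p in l]
Y=[.075,0,-.075]
obs=[("top",p,(0,y,.096)) for p,y in zip(t([(203,183),(207,392),(209,605)]),Y)]+\
[("top",p,(-.068,y,.076)) for p,y in zip(t([(398,180),(401,389),(404,599)]),Y)]+\
[("side",p,(0,y,.096)) for p,y in zip(s([(72,230),(179,361),(297,503)]),Y)]+\
[("side",p,(-.068,y,.07)) for p,y in zip(s([(200,80),(317,206),(447,344)]),Y)]
def W(v,X):
    c,n=np.cos(v[2]),np.sin(v[2]); return np.array([v[0]+c*X[0]-n*X[1],v[1]+n*X[0]+c*X[1],X[2]])
r=least_squares(lambda v:np.concatenate([proj(c,W(v,X))-p for c,p,X in obs]),[.545,.033,0])
print(r.x.round(4),r.fun.reshape(-1,2).round(1).tolist())
np.save("v.npy",r.x)
E
python3 - <<'E'
from fit import *
from h import *
st=arm.observe();M=R.from_rotvec(st["ee_rot"]).as_matrix()
print("tool axes",M.round(3).tolist())
for y in Y: print("bolt",W(r.x,(0,y,.096)).round(4),"knob",W(r.x,(-.068,y,.07)).round(4))
b=W(r.x,(0,.075,.13+.178)); print("shift tool to bolt1 tip z .13",(M.T@(b-st["position"])).round(4))
E
```

```text
[ 0.542   0.0347 -0.0128] [[-0.5, -0.9], [-0.6, -0.1], [-0.4, -0.0], [-0.4, -0.6], [-0.4, -0.3], [-0.4, -0.1], [-0.2, -0.2], [0.3, -0.4], [0.7, -0.1], [0.9, 0.1], [1.1, -0.1], [1.1, -0.0]]
tool axes [[0.915, 0.404, 0.0], [0.404, -0.915, -0.0], [0.0, 0.0, -1.0]]
bolt [0.543  0.1097 0.096 ] knob [0.475  0.1106 0.07  ]
bolt [0.542  0.0347 0.096 ] knob [0.4741 0.0356 0.07  ]
bolt [ 0.5411 -0.0403  0.096 ] knob [ 0.4731 -0.0394  0.07  ]
shift tool to bolt1 tip z .13 [ 0.541  -0.5061  0.0967]
```

```bash
python3 -m inch '0.541 -0.506 0 0.429 0; 0.541 -0.506 0 0.429 0; 0.541 -0.506 0 0.429 0; 0.541 -0.506 0 0.429 0; 0.541 -0.506 0 0.429 0' 20
cat > go.py <<'E'
import sys; from h import *
v=np.load("v.npy"); x,y,z=map(float,sys.argv[1:4])
c,n=np.cos(v[2]),np.sin(v[2]); b=np.array([v[0]+c*x-n*y,v[1]+n*x+c*y,z+.178])
st=arm.observe();M=R.from_rotvec(st["ee_rot"]).as_matrix()
print("t",st["clock"],"tip",(st["position"]-[0,0,.178]).round(4),"shift",(M.T@(b-st["position"])).round(4),"roll",round(np.arctan2(M[1,0],M[0,0])-v[2],4),"F",np.round(st["force"],1),"tilt",M[:,2].round(4))
E
python3 go.py 0 .075 .13
```

```text
clock: 1.1
position: [0.351, -0.3398, 0.405]
ee_rot: [3.141, -0.021, 0.001]
force: [1.1, 0.2, 1.4]
width: 0.614
gripper_force: 0.0
t 1.1 tip [ 0.351  -0.3398  0.227 ] shift [ 0.1859 -0.4521  0.0968] roll -0.0007 F [1.1 0.2 1.4] tilt [ 6.e-04 -5.e-04 -1.e+00]
```

```bash
python3 -m inch '0.186 -0.452 0 0 0; 0.186 -0.452 0 0 0; 0.186 -0.452 0 0 0; 0.186 -0.452 0 0 0; 0.186 -0.452 0 0 0' >/dev/null;  python3 go.py 0 .075 .13
```

```text
t 1.6 tip [ 0.449  -0.11    0.2272] shift [ 0.0909 -0.221   0.0972] roll -0.0008 F [ 0.1 -0.4  0.1] tilt [ 1.e-03 -4.e-04 -1.e+00]
```

```bash
python3 -m inch '0.091 -0.221 0 0 0; 0.091 -0.221 0 0 0; 0.091 -0.221 0 0 0; 0.091 -0.221 0 0 0; 0.091 -0.221 0 0 0' >/dev/null;  python3 -m inch '0 0 0.05 0 0; 0 0 0.09 0 0; 0 0 0.097 0 0; 0 0 0.097 0 0';python3 go.py 0 .075 .1
```

```text
clock: 2.5
position: [0.5425, 0.1076, 0.3073]
ee_rot: [3.141, -0.021, -0.004]
force: [0.2, -0.1, 1.1]
width: 0.002
gripper_force: 0.0
t 2.5 tip [0.5425 0.1076 0.1293] shift [ 0.0006 -0.0021  0.0292] roll -0.0007 F [ 0.2 -0.1  1.1] tilt [-2.3e-03 -6.0e-04 -1.0e+00]
```

```bash
python3 -m inch '0.0005 -0.002 0.02 0 0; 0.0005 -0.002 0.031 0 0;0.0005 -0.002 0.031 0 0'; python3 -m inch '0 0 0.002 0 0;0 0 0.004 0 0;0 0 0.004 0 0';python3 -m inch '0 0 0.002 0 0;0 0 0.002 0 0'
```

```text
clock: 2.8
position: [0.5432, 0.1096, 0.2771]
ee_rot: [3.141, -0.022, -0.0]
force: [-0.4, -0.2, 0.3]
width: 0.004
gripper_force: 0.0
clock: 3.1
position: [0.5436, 0.1099, 0.2734]
ee_rot: [-3.141, 0.021, -0.002]
force: [0.6, -1.1, 1.4]
width: 0.007
gripper_force: 0.6
clock: 3.3
position: [0.5434, 0.1099, 0.2709]
ee_rot: [-3.141, 0.021, -0.001]
force: [1.7, 0.5, 1.5]
width: 0.003
gripper_force: 0.8
```

```bash
python3 -m inch '0 0 0.002 0 0;0 0 0.002 0 0'; python3 -m inch '0 0 0.002 0 0;0 0 0.002 0 0'; python3 -m inch '0 0 0.002 0 0;0 0 0.002 0 0'
```

```text
clock: 3.5
position: [0.5432, 0.1099, 0.2685]
ee_rot: [-3.142, 0.021, 0.0]
force: [0.3, 0.1, 1.2]
width: 0.005
gripper_force: 0.4
clock: 3.7
position: [0.543, 0.1099, 0.2664]
ee_rot: [3.141, -0.021, -0.001]
force: [-0.1, 0.7, -0.2]
width: 0.003
gripper_force: 0.0
clock: 3.9
position: [0.543, 0.11, 0.2661]
ee_rot: [3.141, -0.021, 0.001]
force: [-5.2, -1.4, 18.8]
width: 0.0
gripper_force: 9.5
```

```bash
python3 -m inch '0 0 -0.03 0 0;0 0 -0.045 0 0;0 0.04 -0.045 0 0;0 0.075 -0.045 0 0;0 0.075 -0.045 0 0'; python3 go.py 0 0 .1
```

```text
clock: 4.4
position: [0.5418, 0.0293, 0.3093]
ee_rot: [3.138, -0.032, -0.002]
force: [-1.0, 0.5, 0.3]
width: 0.005
gripper_force: 0.0
t 4.4 tip [0.5418 0.0293 0.1313] shift [ 0.0001 -0.0055  0.0313] roll -0.0074 F [-1.   0.5  0.3] tilt [-0.0013 -0.0034 -1.    ]
```

```bash
python3 -m inch '0 0 0.025 0 0;0 0 0.025 0 0;0 0 0.025 0 0'; python3 go.py 0 0 .098
```

```text
clock: 4.7
position: [0.5418, 0.0354, 0.2845]
ee_rot: [-3.141, 0.02, 0.003]
force: [0.5, 0.1, 0.1]
width: 0.005
gripper_force: 0.0
t 4.7 tip [0.5418 0.0354 0.1065] shift [0.0002 0.0007 0.0085] roll 0.0003 F [0.5 0.1 0.1] tilt [-0.0018  0.     -1.    ]
```

Run:
```python
from h import *
cv2.imwrite("pics/c3.png",cv2.resize(arm.get_image("side")[:,:,::-1][150:300,180:360],None,fx=4,fy=4,interpolation=cv2.INTER_CUBIC))
```

```text
(no output)
```

View pics/c3.png

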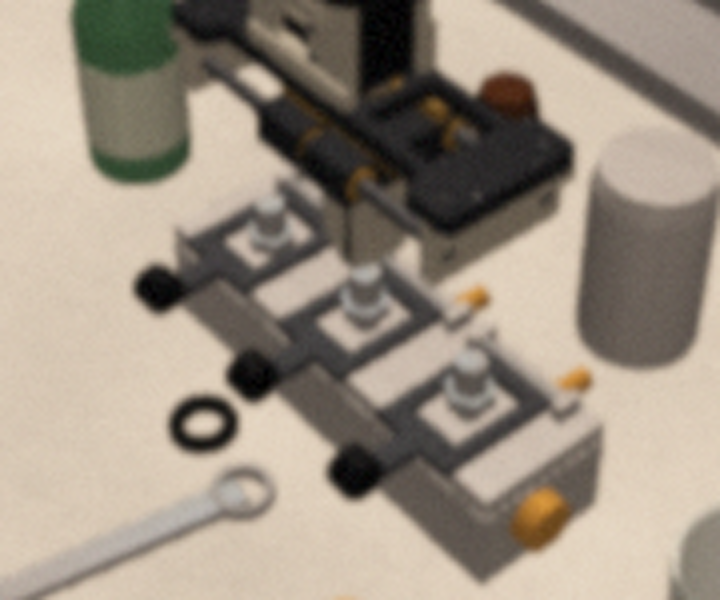

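In the crop, the left stud at (205,270) is clearly shorter than the other two at (270,365) and (350,470), so bolt 1 sank. The tip sits over the middle stud. I'll tap that next.

```bash
python3 -m inch '0 0.0007 0.008 0 0;0 0.0007 0.011 0 0;0 0.0007 0.011 0 0'; python3 -m inch '0 0 0.001 0 0;0 0 0.001 0 0'
```

```text
clock: 5.05
position: [0.5422, 0.0343, 0.2739]
ee_rot: [3.141, -0.021, 0.0]
force: [0.8, 0.1, -0.6]
width: 0.005
gripper_force: 0.2
clock: 5.25
position: [0.5423, 0.0344, 0.2737]
ee_rot: [3.141, -0.021, 0.001]
force: [-3.1, -0.2, 11.4]
width: 0.001
gripper_force: 5.7
```

```bash
python3 -m inch '0 0 -0.02 0 0;0 0.04 -0.02 0 0;0 0.075 -0.02 0 0;0 0.075 -0.02 0 0;0 0.075 -0.02 0 0'; python3 go.py 0 -.075 .096
```

```text
clock: 5.75
position: [0.541, -0.0417, 0.2926]
ee_rot: [3.141, -0.024, -0.0]
force: [-0.8, 1.0, -0.2]
width: 0.004
gripper_force: 0.0
t 5.75 tip [ 0.541  -0.0417  0.1146] shift [ 0.     -0.0014  0.0186] roll -0.0028 F [-0.8  1.  -0.2] tilt [-1.e-04 -2.e-04 -1.e+00]
```

```bash
python3 -m inch '0 0 0.015 0 0;0 0 0.019 0 0;0 0 0.019 0 0'; python3 -m inch '0 0 0.002 0 0;0 0 0.002 0 0'
```

```text
clock: 6.05
position: [0.541, -0.0395, 0.2739]
ee_rot: [-3.141, 0.018, 0.001]
force: [-1.4, 0.4, 1.0]
width: 0.006
gripper_force: 0.5
clock: 6.25
position: [0.541, -0.0395, 0.2735]
ee_rot: [-3.142, 0.018, -0.0]
force: [-7.9, -0.5, 22.0]
width: 0.002
gripper_force: 11.0
```

```bash
python3 -m inch '0 0 -0.05 0 0;0 0 -0.07 0 0;-0.03 -0.04 -0.07 0 0;-0.05 -0.08 -0.07 0 0.04;-0.068 -0.12 -0.07 0 0.04'; python3 -m inch '0 -0.03 0 0 0.04;0 -0.03 0 0 0.04;0 -0.03 0 0 0.04;0 -0.03 0 0 0.04';python3 go.py -.068 .075 .051
```

```text
clock: 6.75
position: [0.4734, 0.0821, 0.3421]
ee_rot: [-3.141, 0.02, -0.0]
force: [0.8, 1.5, 0.0]
width: 0.128
gripper_force: 0.0
clock: 7.15
position: [0.4752, 0.1095, 0.3416]
ee_rot: [3.141, -0.022, -0.001]
force: [0.1, -0.6, -0.1]
width: 0.421
gripper_force: 0.0
t 7.15 tip [0.4752 0.1095 0.1636] shift [-1.000e-04 -1.100e-03  1.126e-01] roll -0.0009 F [ 0.1 -0.6 -0.1] tilt [-4.e-04 -6.e-04 -1.e+00]
```

```bash
python3 -m inch '0 -0.001 0.05 0 0.04;0 -0.001 0.09 0 0.04;0 -0.001 0.113 0 0.04;0 -0.001 0.113 0 0.04'; python3 -m inch '0 0 0 0 0;0 0 0 0 0;0 0 0 0 0;0 0 0 0 0' 30;python3 go.py -.068 .075 .051
```

```text
clock: 7.55
position: [0.4741, 0.1095, 0.2259]
ee_rot: [3.139, -0.023, -0.009]
force: [-1.1, -0.4, -0.1]
width: 0.437
gripper_force: 0.0
clock: 7.95
position: [0.4757, 0.1116, 0.23]
ee_rot: [-3.14, 0.021, -0.004]
force: [1.5, -1.0, 3.3]
width: 0.175
gripper_force: 30.0
t 7.95 tip [0.4757 0.1116 0.052 ] shift [-0.0007  0.0011  0.001 ] roll -0.0002 F [ 1.5 -1.   3.3] tilt [ 0.0026  0.0013 -1.    ]
```

```bash
python3 -m inch '0.001 0 -0.01 0 0;0.003 0 -0.02 0 0;0.006 0 -0.029 0 0;0.01 0 -0.0385 0 0;0.0145 0 -0.047 0 0'; python3 -m inch '0 0 0 0 0'
```

```text
clock: 8.45
position: [0.4899, 0.1115, 0.2767]
ee_rot: [-3.141, 0.02, -0.001]
force: [4.3, 4.6, -7.2]
width: 0.172
gripper_force: 30.0
clock: 8.55
position: [0.49, 0.1114, 0.277]
ee_rot: [-3.141, 0.021, -0.002]
force: [-0.9, 4.1, 0.1]
width: 0.172
gripper_force: 30.0
```

```bash
python3 -m inch '0.006 0 -0.008 0 0;0.012 0 -0.016 0 0;0.0195 0 -0.023 0 0;0.027 0 -0.029 0 0;0.031 0 -0.032 0 0'; python3 -m inch '0 0 0 0 0;0 0 0 0 0;0 0 0 0 0;0 0 0 0 0;0 0 0 0 0'
python3 - <<'E'
from h import *
cv2.imwrite("pics/c4.png",cv2.resize(arm.get_image("side")[:,:,::-1][120:320,150:400],None,fx=3,fy=3,interpolation=cv2.INTER_CUBIC))
E
```

```text
clock: 9.05
position: [0.52, 0.1112, 0.3077]
ee_rot: [-3.141, 0.02, 0.003]
force: [-0.5, 5.9, -4.9]
width: 0.174
gripper_force: 30.0
clock: 9.55
position: [0.5199, 0.1112, 0.3077]
ee_rot: [-3.141, 0.019, 0.002]
force: [-1.4, 4.6, -1.1]
width: 0.171
gripper_force: 30.0
```

View pics/c4.png

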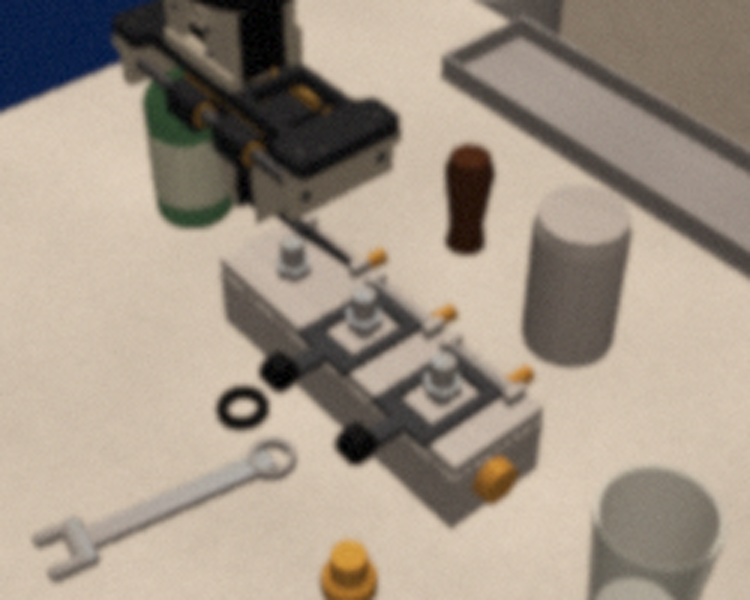

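The left cap is raised, with its frame edge visible from (330,240) up to the gripper at (280,200), and its sunk bolt is exposed at (255,292). The other two caps are shut and nothing else has moved. The knob has risen about 78 mm, which puts the cap at roughly 0.93 rad.

```bash
python3 -c "
from cell import arm
print(arm.sign_off())"
```

```text
the job is handed in; nothing more can be done
None
```

I tapped all three bolts from left to right; the left one was loose and sank, and I handed the job in with the gripper holding its cap open at about 53 degrees, the other two caps shut and nothing else disturbed.

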